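# Pump up the pressure sprayer at the paint shop counter

### The arm

A 6-joint arm with a two-finger parallel gripper is mounted at the origin on the work surface. World frame = base frame: x ahead of the robot, y to its left, z up, the work surface at z = 0. Lengths are in m, angles in rad, forces in N, time in s.
With the tool pointing down it reaches from about 0.375 to 0.925 m from the base axis. Payload 5.7 kg.
Tool frame: the origin (TCP) lies midway between the tips of the shut fingers; the grasp point (between the pads) lies 19 mm behind it; z points along the fingers, y is the line along which they close (so a half turn about z gives the same grasp; the last joint's range is limited). The gripper opens to 88 mm and grips with 3 to 60 N. Pads are 20 mm wide; open, the fingers measure 115 mm over their backs; the gripper's body (75 mm by 178 mm) begins 61 mm behind the grasp point.
Start: joints at [-1.308, 0.359, 1.51, -0, 1.272, -0.115], TCP at [0.221, -0.558, 0.223] pointing down, gripper open.
Joint ranges: [-2.97, 2.97], [-1.01, 2.36], [0.21, 2.38], [-0.96, 4.11], [0.2, 2.71], [-2.98, 2.98]. Speed limits (rad/s): [2.39, 2.39, 3.14, 3.14, 3.14, 3.14].

### API

Orientations are given as a unit quaternion [x, y, z, w].
In Python, from bench import move_ptp, servo_line, goto_joints, move_gripper, sleep, inverse_kinematics, capture, PlanningError, close_job, spot_in, silhouettes, current_clock, current_joint_pos, current_qvel, current_joint_torque, current_position, current_orientation, current_force, current_torque, current_finger_gap, current_grip_force gives the robot as it stands. Calls block until the motion is done:
- move_ptp(position, orientation): joint-space move of the TCP to a pose.
- servo_line(position, orientation=None, rate=0.15, contact_N=None): straight line of the TCP; orientation=None keeps the orientation; rate is the mean speed in m/s. With contact_N (N) it stops when the force on the tool has changed by that much, and returns True; else False.
- goto_joints(angles): joint-space move.
- move_gripper(opening): finger opening in m; the grip force is fixed at half the most; returns when the fingers have stopped.
- sleep(seconds).
- inverse_kinematics(position, orientation): joint angles nearest the present ones, or None.
- capture(name): name is "scene" or "top" or "wrist"; returns a dict with "image" (480x640x3 uint8, blue, green, red), "range_z" (480x640 float32, m along the optical axis (not along the pixel's ray), 0 where there is no reading), "intrinsics" (3x3 intrinsics, pixels), "R" (3x3) and "t" (3): a world point X has camera coordinates R X + t. Camera axes: x right, y down, z forward; pixel columns grow to the right and rows downward; lengths in m; the calibration is good to about 2 mm. The wrist camera is an equidistant fisheye: a pixel r from the principal point sees the ray r / f radians off the axis. A picture is of the moment at which its call begins.
A pose or a line that the arm cannot do raises PlanningError and nothing moves.
- close_job(): hands the job in; it is judged then, once.
Trained networks look in the newest picture that a camera, given by its name, has taken for a name from the list of things; names that differ only in an ending like _2 or _b are one class to them, and where a whole thing is asked for, a point or a joint stands for the part that bears it (a point fixed in the world has none). Each returns a list of dicts, best first, with "conf" (0 to 1); they miss things now and then, are a little off and sometimes report something else, mostly with a low value. They report only what shows in the picture. A call takes as long as a camera call.
- spot_in(camera, query): "xy" ([column, row] in pixels, amid what is visible of it).
- silhouettes(camera, query): "region" (480x640 bool, what is visible of it) and "xy" ([column, row] in pixels, amid what is visible of it).
Readings, each from a call of its own:
- current_clock(): time.
- current_joint_pos(): joint angles.
- current_qvel(): joint speeds.
- current_joint_torque(): joint torques, N m.
- current_position(): TCP position.
- current_orientation(): TCP orientation.
- current_force(): force on the tool from outside, world axes, zero at the start.
- current_torque(): the same for the moment, N m.
- current_finger_gap(): finger opening in m.
- current_grip_force(): force on a finger pad.
Only numpy, scipy, OpenCV 4.12 (cv2) and the standard library are available. Lean on these libraries where they do the work, as an engineer would, in place of code of your own. Each camera call takes 0.05 s, during which the arm holds its last target. There are 200 camera calls.

### The job

Pump up the pressure sprayer that stands among the things on the counter: press the pump knob on top of it down with the fingertips, one full stroke after another, until the gauge pin on its shoulder stands fully out, and finish with the knob up again. Only press the knob: do not touch the pin, do not lift, tip or shift the sprayer, and leave the other things on the counter where they are.

Things in the scene. Friction and masses are not known exactly. Their poses are not given: they have to be found in the camera images.
- sprayer: Hand pressure sprayer standing loose on the counter, about 1 to 2 kg. Origin: centre of its underside, z up. White round tank 116 mm across, 170 mm high, black screwed head, pump knob on the tank's axis. A black spray arm with a brass nozzle sticks out of the head to 107 mm along +x, 205 mm up; a black curved grip hangs on the -x side, to 105 mm from the axis, 95 to 215 mm up.
- gauge_rim (a point): Top centre of the gauge housing, a black upright cylinder 28 mm across on the tank's shoulder, on the sprayer's -y side, 47 mm from the tank's axis; this point is 190 mm above the counter. The pin rises straight up out of it.
- knob_top (a point): Centre of the flat top of the pump knob. The knob is black, round, 47 mm across (flat part 38 mm across) on a steel rod 12 mm thick; its top stands 284 mm above the counter when it is up and moves with the knob.
- pump (a joint): How far the pump knob is pressed straight down, in m: 0 up, 0.028 fully down. A spring brings it up again when let go; it takes about 6 N at the top, 17 N at the bottom. A full stroke (26 mm or more, and back up) raises the gauge pin by about 2.5 mm, a short one less or not at all. Four to seven full strokes fill it; pumping on after that does no harm (relief valve).
- gauge_pin (a joint): How far the gauge pin stands out of its housing, in m: 0 about flush, 0.016 fully out. It starts anywhere between 0 and about 0.008, rises in steps with pumping only, and keeps its place between strokes (to about 0.3 mm).
- pin_tip (a point): Centre of the top end of the gauge pin, a plain white round plastic pin 14 mm across with two thin grey rings. It is 190 mm above the counter when the pin is in and 206 mm when it is fully out.
- paint_tin: One-litre paint tin, 110 mm across, 120 mm high, closed. Not part of the job. Origin: centre of its underside.
- cleaner_bottle: Hand-cleaner bottle with a lotion pump, 73 mm across, 185 mm high. Not part of the job. Origin: centre of its underside.
- aerosol: Spray can, 66 mm across, 194 mm high. Not part of the job. Origin: centre of its underside.
- tester_pot: Small paint tester pot, 48 mm across, 62 mm high. Not part of the job. Origin: centre of its underside.
- flat_brush: Flat paint brush lying on the counter, about 235 mm long, 52 mm wide, 17 mm high. Not part of the job. Origin: on the counter under it, near its middle.
- fan_deck_open: Fanned-out colour deck, about 210 mm long, 27 mm high. Not part of the job. Origin: on the counter under its middle.
- fan_deck_closed: Closed colour deck, 222 x 60 x 38 mm. Not part of the job. Origin: centre of its underside.

How it is judged:
On the way, in this order (a step that is already met when the one before it is completed fails the run):
1. the pump knob is pressed a full stroke down (value of joint pump above 0.022 m).
2. the gauge pin stands fully out, raised by pumping (value of joint gauge_pin above 0.015 m), for 0.2 s.
At the end, for the whole second after the job is handed in: The gauge pin stands fully out (at least 15 of its 16 mm), the pump knob is up (within 2 mm), and the sprayer stands upright and at rest within 40 mm of where it was (value of joint gauge_pin above 0.015 m and value of joint pump below 0.002 m and angle between sprayer's own z axis and vertical below 0.05 rad and distance of sprayer from where it was at the start of the episode below 0.04 m and linear speed of sprayer below 0.02 m/s); the robot touches nothing.
It fails at once if the sprayer is lifted or tipped (height (world z) of sprayer above 0.012 m or angle between sprayer's own z axis and vertical above 0.2 rad).
It fails at once if the sprayer is shifted by more than 40 mm (distance of sprayer from where it was at the start of the episode above 0.04 m).
It fails at once if the robot touches the gauge pin (contact force between any of the fingers, the arm and gauge_pin above 0.5 N).
It fails at once if another thing on the counter is moved by more than 30 mm (distance of any of paint_tin, cleaner_bottle, aerosol, tester_pot, flat_brush, fan_deck_open, fan_deck_closed from where it was at the start of the episode above 0.03 m).
It also fails if it takes over 48 s, if anything falls off the work surface, if the arm or the gripper's body presses on something with over 40 N, if the wrist force passes 120 N, or if a joint passes its speed limit or range.

## Working session

There is one attempt and no reset: what is moved stays moved. The work goes in short steps, each a Python script; the robot and the scene stay as the last script left them, time stands still between calls to the robot, and variables do not carry over. Pictures are saved under pics/ and viewed, at most 10 in all, crops included, and the job is handed in when it is done.

```bash
mkdir -p pics
cat > h.py <<'E'
import numpy as np, cv2
from bench import *
def world(c,u,v,z=None):
    K=c["intrinsics"]; z=c["range_z"][int(v),int(u)] if z is None else z
    p=np.array([(u-K[0,2])/K[0,0]*z,(v-K[1,2])/K[1,1]*z,z]); return c["R"].T@(p-c["t"])
def cloud(c,m):
    K=c["intrinsics"]; v,u=np.nonzero(m&(c["range_z"]>0)); z=c["range_z"][v,u]
    return (np.c_[(u-K[0,2])/K[0,0]*z,(v-K[1,2])/K[1,1]*z,z]-c["t"])@c["R"]
def proj(c,X):
    p=c["K"] if 0 else c["intrinsics"]@(c["R"]@np.array(X)+c["t"]); return p[:2]/p[2]
E
python3 - <<'E'
from h import *
ims=[]
for n in("scene","top"):
    c=capture(n); cv2.imwrite(f"pics/{n}0.png",c["image"])
    print(n,"cam at",-c["R"].T@c["t"])
    for q in("sprayer","knob_top","gauge_rim","pin_tip"):
        for s in spot_in(n,q)[:2]: print(q,s["conf"],np.round(s["xy"]),world(c,*s["xy"]).round(3))
    for s in silhouettes(n,"sprayer")[:1]:
        P=cloud(c,s["region"]); t=P[P[:,2]>.27]; print(len(P),len(t),t.mean(0) if len(t) else 0, P[:,2].max(), t.min(0) if len(t) else 0,t.max(0) if len(t) else 0)
print(current_clock(),current_orientation())
E
```

```text
scene cam at [ 1.16137119 -0.23362417  0.8280392 ]
sprayer 0.84 [171. 307.] [ 0.603 -0.277  0.164]
sprayer 0.6 [328. 280.] [ 0.587 -0.009  0.116]
knob_top 0.69 [158. 241.] [ 0.576 -0.271  0.284]
gauge_rim 0.73 [173. 308.] [ 0.606 -0.274  0.164]
pin_tip 0.54 [141. 275.] [ 0.548 -0.311  0.193]
8777 684 [ 0.57298696 -0.27375916  0.28203707] 0.28695982469927794 [ 0.54554604 -0.29688029  0.27043155] [ 0.59150646 -0.25117017  0.28695982]
top cam at [ 0.47443332 -0.02903968  1.01676824]
sprayer 0.76 [453. 213.] [ 0.557 -0.251  0.21 ]
sprayer 0.39 [247. 232.] [0.54  0.121 0.064]
knob_top 0.58 [479. 200.] [ 0.569 -0.27   0.285]
knob_top 0.3 [309. 223.] [ 0.546 -0.006  0.187]
gauge_rim 0.73 [454. 213.] [ 0.557 -0.252  0.215]
4870 697 [ 0.56710899 -0.27071185  0.2841757 ] 0.2884716206313225 [ 0.54496705 -0.29333344  0.27640882] [ 0.59043098 -0.24938411  0.28847162]
0.6 [ 9.82209809e-01  1.87786818e-01 -9.79852354e-06 -4.68675161e-05]
```

View pics/scene0.png

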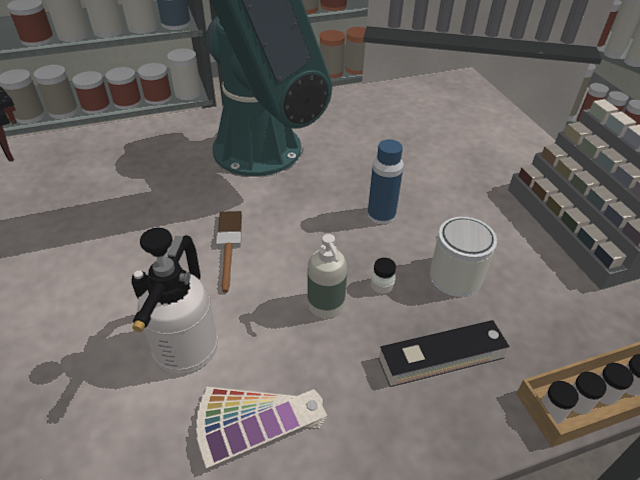

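View pics/top0.png

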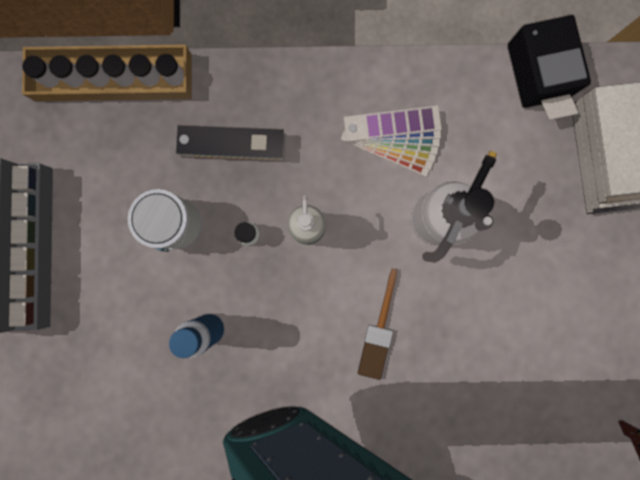

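The top view shows the knob at (479,200) and the pin at (488,222). The nozzle at (490,155) points away from the robot. In the scene view the knob is at (157,240) and the pin at (139,276). The two cameras agree on the knob: about (0.568, -0.272, 0.284). I'll close the fingers, move above the knob and make one stroke.

Run:
```python
from h import *
q=current_orientation(); p=current_position(); x,y=.568,-.272
move_gripper(0.0)
servo_line([p[0],p[1],.36],rate=.25)
move_ptp([x,y,.36],q)
print(current_position(),current_force(),current_clock())
servo_line([x,y,.296],rate=.15)
c=capture("scene"); cv2.imwrite("pics/s1.png",cv2.resize(c["image"][150:390,60:380],None,fx=2.4,fy=2.4))
f0=current_force()
print(servo_line([x,y,.280],rate=.05,contact_N=3),current_position(),current_force()-f0)
print(servo_line([x,y,.250],rate=.05,contact_N=24),current_position(),current_force()-f0)
servo_line([x,y,.292],rate=.08)
print(current_force()-f0,current_clock())
c=capture("scene"); cv2.imwrite("pics/s2.png",cv2.resize(c["image"][200:400,60:310],None,fx=3,fy=3))
for n in("sprayer","pin_tip","knob_top"): print(n,[(s["conf"],s["xy"],world(c,*s["xy"])) for s in spot_in("scene",n)[:1]])
```

```text
[ 0.56740764 -0.27303886  0.3598552 ] [-0.06614015 -0.51719013 -0.60839823] 4.2917
True [ 0.56900954 -0.27261995  0.28223679] [-0.68509621 -1.00561241  6.33432294]
True [ 0.56937875 -0.27286426  0.25743342] [-4.00603766  1.62793983 14.54194264]
[ 0.02178113 -0.82807422  0.02933292] 6.4417
sprayer [(0.7, [173.0, 307.3], array([ 0.60626805, -0.2739065 ,  0.16688394]))]
pin_tip []
knob_top [(0.79, [159.0, 245.5], array([ 0.58606447, -0.27081496,  0.28314637]))]
```

View pics/s2.png

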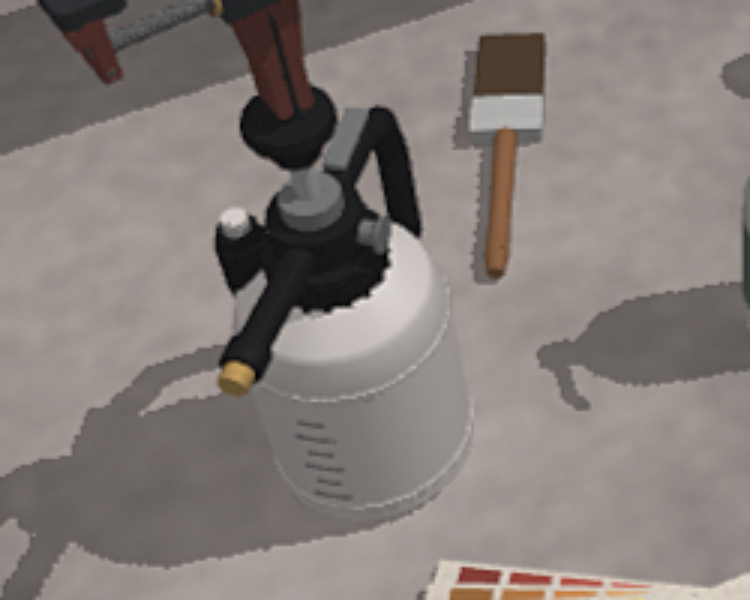

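The picture shows the fingertips centred on the knob, the sprayer in place, and the white pin visible at crop (233,218), which is scene (138,273). I'll keep stroking with a firmer bottom stop and read the pin height from the range image.

```bash
cat >> h.py <<'E'
def pin(c):
    u0,v0=proj(c,[.547,-.312,.198]).astype(int)
    m=np.zeros((480,640),bool); m[v0-12:v0+13,u0-12:u0+13]=True
    hsv=cv2.cvtColor(c["image"],cv2.COLOR_BGR2HSV); m&=(hsv[...,2]>140)&(hsv[...,1]<60)
    P=cloud(c,m); P=P[np.hypot(P[:,0]-.547,P[:,1]+.312)<.02]
    return len(P),np.percentile(P[:,2],[50,90,98]).round(4) if len(P) else None,P.mean(0).round(3) if len(P) else None
def stroke(x=.568,y=-.272):
    f0=current_force()
    r=servo_line([x,y,.2525],rate=.06,contact_N=45); z=current_position()[2]; f=(current_force()-f0)[2]
    servo_line([x,y,.290],rate=.08); sleep(.15)
    print("hit",r,"z",round(z,4),"F",round(f,1),"t",round(current_clock(),2))
E
python3 - <<'E'
from h import *
print(pin(capture("scene")))
for i in range(3):
    stroke(); print(pin(capture("scene")))
c=capture("scene"); cv2.imwrite("pics/s3.png",cv2.resize(c["image"][200:400,60:310],None,fx=3,fy=3))
E
```

```text
(44, array([0.1981, 0.1995, 0.2002]), array([ 0.545, -0.315,  0.198]))
hit False z 0.2563 F 22.6 t 8.27
(43, array([0.2002, 0.2016, 0.2025]), array([ 0.545, -0.315,  0.2  ]))
hit False z 0.2563 F 20.5 t 9.86
(38, array([0.2029, 0.2042, 0.2045]), array([ 0.545, -0.314,  0.203]))
hit False z 0.2563 F 21.8 t 11.45
(36, array([0.2056, 0.2068, 0.2078]), array([ 0.545, -0.314,  0.206]))
```

View pics/s3.png

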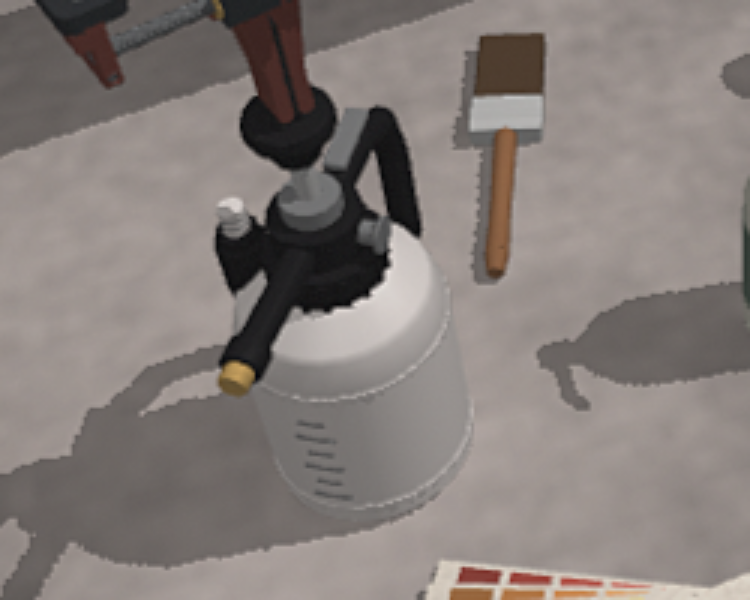

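The sprayer hasn't moved, and the pin (crop (231,212)) rises about 2.5 mm per stroke with its rings now showing. Further strokes do no harm, so I'll pump until the height stops rising, plus one more.

Run:
```python
from h import *
for i in range(5):
    stroke(); print(pin(capture("scene")))
servo_line([.568,-.272,.36],rate=.15); sleep(.3)
c=capture("scene"); print(pin(c),current_force(),current_clock())
for n in("knob_top",): print([(s["conf"],world(c,*s["xy"])) for s in spot_in("scene",n)[:1]])
cv2.imwrite("pics/s4.png",cv2.resize(c["image"][200:400,60:310],None,fx=3,fy=3))
```

```text
hit False z 0.2563 F 22.6 t 13.09
(37, array([0.206 , 0.207 , 0.2073]), array([ 0.545, -0.314,  0.205]))
hit False z 0.2563 F 22.6 t 14.68
(38, array([0.2058, 0.2071, 0.2075]), array([ 0.545, -0.314,  0.206]))
hit False z 0.2563 F 21.4 t 16.27
(37, array([0.2053, 0.2064, 0.207 ]), array([ 0.544, -0.314,  0.205]))
hit False z 0.2563 F 21.9 t 17.87
(38, array([0.2056, 0.2071, 0.2081]), array([ 0.545, -0.314,  0.205]))
hit False z 0.2563 F 21.4 t 19.46
(37, array([0.2058, 0.2073, 0.2076]), array([ 0.545, -0.314,  0.206]))
(36, array([0.2057, 0.2072, 0.208 ]), array([ 0.545, -0.314,  0.206])) [-1.0337341  -0.90070215  0.3752479 ] 20.475
[(0.66, array([ 0.57939857, -0.2728014 ,  0.28344555]))]
```

View pics/s4.png

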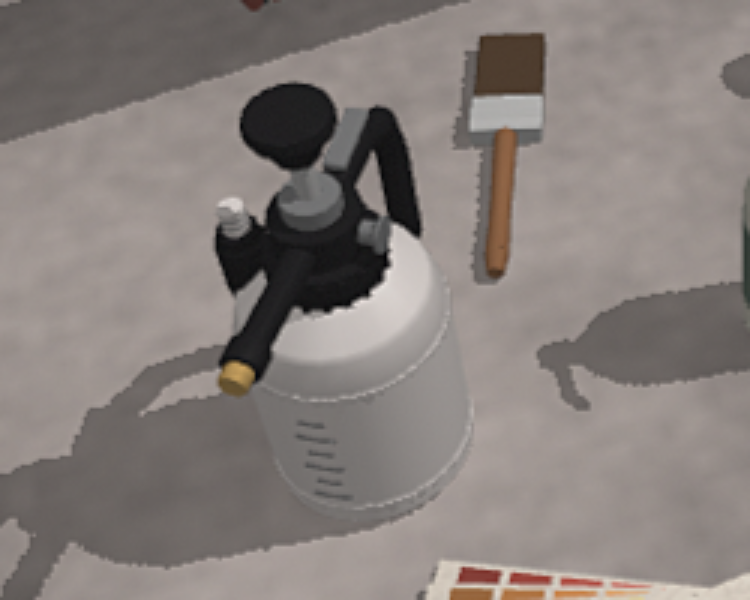

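The pin levelled off at 206 mm, which is fully out. The knob is up, the sprayer hasn't moved, and the robot is clear.

```bash
python3 -c "
from bench import *
print(close_job())"
```

```text
the job is handed in; nothing more can be done
None
```

I pumped the sprayer with nine strokes until the gauge pin levelled off at 206 mm (fully out), left the knob up and the sprayer where it stood, and handed the job in; no verdict came back.

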